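# Unlatch the steel toolbox and get out the block plane

## Robot

A 6-joint arm with a two-finger parallel gripper is mounted at the origin on the work surface. World frame = base frame: x ahead of the robot, y to its left, z up, the work surface at z = 0. Lengths are in m, angles in rad, forces in N, time in s.
With the tool pointing down it reaches from about 0.35 to 0.775 m from the base axis. Payload 5.5 kg.
Tool frame: the origin (TCP) lies between the finger pads; the fingertips stand 11 mm ahead of it and the grasp point (between the pads) lies 8 mm behind it (tips_ahead is the distance from the TCP to the fingertips, in m); z points along the fingers, y is the line along which they close (so a half turn about z gives the same grasp; the last joint's range is limited). The gripper opens to 85 mm and grips with 20 to 120 N. Pads are 22 mm wide; open, the fingers measure 114 mm over their backs; the gripper's body (76 mm by 85 mm) begins 54 mm behind the grasp point. The pads swing forward as they close: fully open they stand 13 mm farther back than shut.
Start: joints at [-1.306, 0.313, 0.046, 1.304, 0, 1.431], TCP at [0.226, -0.529, 0.242] pointing down, gripper open.
Joint ranges: [-2.76, 2.76], [-0.86, 1.69], [-1.03, 1.26], [-2.2, 2.34], [-1.47, 1.5], [-3.14, 3.14]. Speed limits (rad/s): [2.57, 2.57, 3.14, 3.14, 3.14, 3.14].

## Interface

Orientations are given as a unit quaternion [w, x, y, z].
In Python, from workcell import * gives the robot as it stands. The module is installed in compiled form; this text tells all that it offers.
- The arm moves only by the tool jog_arm, never from a script. Its argument "moves" is a list of rows, each an object with "fingers": the closure, from 0 (fully open) to 1 (shut); "slide": the shift along the tool's x, y, z in mm, a list of three; "angular": the turn, a rotation vector about the tool's x, y, z in degrees, a list of three. A call has 1 to 10 rows; each row is the pose to reach, as a shift and turn from the pose commanded when the call began, along the tool's axes at that moment; what a row does not reach only later rows make up. A row lasts 1/12 s, in which the tool goes at most 41.7 mm and 7.16 degrees, less where a joint would pass 70% of its speed; a pose out of reach is approached as far as the arm can. A call with a gripper value outside its range is refused whole. The fingers move at their own pace and stop on an object; "squeeze" is the grip in N (left out, the last holds). Time passes only in rows, so rows that repeat a pose let the fingers close. It gives the time, the measured TCP pose, the force, the opening and the grip force at its end, in the units of the state.
- get_state(): the state, without advancing time (a new reading comes with each control period).
- read_camera(name): name is "scene" or "side" or "wrist"; returns a dict with "color" (400x640x3 uint8, red, green, blue), "fovy" (degrees; the focal length in pixels is half the picture's height over the tangent of half this angle, whatever the lens; pixels are square), "cx", "cy" (the principal point, pixels), "D" ([k1, k2, p1, p2, k3] as OpenCV has them; the pictures are not rectified), "world_from_camera" (4x4, takes a point from camera to world coordinates); the wrist camera has in their place "tool_from_camera" (4x4, takes a point from camera to tool coordinates, whose origin is the TCP and whose axes are the flange's). Camera axes: x right, y down, z forward; pixel columns grow to the right and rows downward; lengths in m; the calibration is good to about 2 mm. A picture is of the moment at which its call begins: read the wrist's pose just before it. There is no depth.
- hand_in(): hands the job in; it is judged then, once.
Trained networks look in a picture, given as the dict that the camera call returned (one of the last four; its "shot" number tells which), for a name from the list of things; names that differ only in an ending like _2 or _b are one class to them, and where a whole thing is asked for, a point or a joint stands for the part that bears it (a point fixed in the world has none). Each returns a list of dicts, best first, with "p" (0 to 1); they miss things now and then, are a little off and sometimes report something else, mostly with a low value. They report only what shows in the picture. A call takes as long as a camera call.
- look_for(target, picture): "point" ([column, row] in pixels, amid what is visible of it).
- tip_of(target, picture): "point" ([column, row] in pixels: a listed point, or the origin of a listed thing).
The state is a dict: "clock": time; "joint_pos": joint angles; "qvel": joint speeds; "tau": joint torques, N m; "tcp_pos": TCP position; "orientation": TCP orientation; "wrist_force": force on the tool from outside, world axes, zero at the start; "ft_torque": the same for the moment, N m; "finger_gap": finger opening in m; "grip_force": force on a finger pad.
Only numpy, scipy, OpenCV 4.12 (cv2) and the standard library are available. Lean on these libraries where they do the work, as an engineer would, in place of code of your own. Each camera call takes 0.05 s, during which the arm holds its last target. There are 200 camera calls.

## Task

Open the steel toolbox and get out the block plane: lift the latch lever on the front of the box past centre until its wire hook springs clear of the catch, swing the lid right back so that it stays open by itself, then take the plane out and set it down gently, sole down, on the black bench mat. Leave the glue bottle, the tub and the bar clamp where they are.

Things in the scene. Friction and masses are not known exactly. Their poses are not given: they have to be found in the camera images.
- latch_pivot (a point): Pivot axis of the latch lever, fixed on the front of the blue steel toolbox (body 160 deep along x, 280 wide along y, 140 high, fixed to the bench; closed lid up to 180, a flat folded handle on it to 196). Its axes are the box's: with everything closed x points from the front into the box, y along the front, z up. The point lies 18 mm in front of the front wall, 112 mm above the bench, half-way along the front; the lever turns about its y axis.
- lever (a joint): Angle of the latch lever, rad: 0 = closed, hanging down against the box; grows as its lower end is pulled outwards and up, stop at 2.5. Sprung over-centre: the hook's spring resists (3 to 6 N at the grip) up to dead centre at 0.46, then drives it open to 1.4; at about 1.75 the hook clears the catch lip. Let go after that, it falls back to 0, unhooked.
- lever_grip (a point): Middle of the lever's kicked-out lower end, the part to grip: bare steel channel 30 wide (along y), 11 thick, 42 long, slanting 35 deg outwards. When closed it is 15.5 mm further out and 61 mm lower than the pivot (34 mm off the front wall, 51 mm above the bench), so it swings on a 63 mm radius. No room above for a tool held vertically: lid, rim and catch overhang.
- hook_bar (a point): Middle of the cross bar of the wire hook (5 mm wire, 47 wide, 57 long, pivoted on the lever 15 mm from the lever's axis). Closed, it lies in the catch; once slack and lifted over the catch lip, a light coil spring throws it outwards and it hangs in front of the lever.
- catch (a point): Centre of the trough of the steel catch on the front of the lid (34 wide, ledge standing 17 mm out from the lid, lip 4 mm high), where the hook bar rests when latched. Moves with the lid.
- lid (a joint): Angle of the lid, rad: 0 = shut, grows as its front edge rises, stop at 1.85 (leaning back). Lid 0.5 kg; let go below about 1.25 it falls shut, above that it falls back slowly to the stop and stays.
- lid_hinge (a point): Middle of the lid's hinge line, on the toolbox at the back, 140 mm above the bench; the lid turns about its y axis. Its axes are the box's: with everything closed x points from the front into the box, y along the front, z up. The front wall is 160 mm to -x of it.
- lid_rim (a point): Lower outer edge of the lid's front rim, middle of its length, in front of the catch gap; 177 mm from the hinge line, 140 mm high when shut. The rim is a flange 3 thick that sticks out 14 mm from the lid (17 mm from the front wall) for 30 to 143 mm either side of the middle, so fingertips can push it up from below. Moves with the lid.
- plane_center (a point): Block plane of grey iron, 160 long (x), 48 wide (y), 50 high at its round palm cap, about 0.7 kg; lies sole down, lengthwise along the front, on the foam tray 100 mm above the bench inside the box (inside 152 x 272, walls rise 40 mm above the tray). The point is 22 mm above the sole, half-way along. Its flat sides at mid-length, 96 long and 32 high, are the place to grip. z up.
- mat: Black rubber bench mat, 240 (x) by 170 (y), 6 mm thick, in front of the box. Origin at the centre of its underside.
- glue: White glue bottle with green cap, 60 diameter, 175 high; loose, to be left alone. Origin under its centre.
- tub: Yellow plastic tub, 110 diameter, 110 high; loose, to be left alone. Origin under its centre.
- clamp: Bar clamp lying on its side, 200 mm steel bar with two black jaws, 22 high; loose, to be left alone. Origin under the middle of the bar.

How it is judged:
By the outcome, as a careful person would: the job done as asked, in the order asked, and still so for the second after the job is handed in, with the robot touching nothing.
It also fails if it takes over 70 s, if anything falls off the work surface, if the arm or the gripper's body presses on something with over 40 N, if the wrist force passes 120 N, or if a joint passes its speed limit or range.

## Working session

There is one attempt and no reset: what is moved stays moved. The work goes in short steps, Python scripts to look and compute and a tool call to move; the robot and the scene stay as the last step left them, time stands still between calls to the robot, and variables do not carry over. Pictures are saved under pics/ and viewed, at most 10 in all, crops included, and the job is handed in when it is done.

Besides the shell and the picture viewer there is one more tool, called after "Request:" as a command line: name --argument value ..., lists and objects as JSON in quotes. jog_arm: Moves the arm, as the interface text tells. Its arguments: {"type":"object","properties":{"moves":{"type":"array","items":{"type":"object","properties":{"fingers":{"type":"number"},"slide":{"type":"array","items":{"type":"number"}},"angular":{"type":"array","items":{"type":"number"}}}}},"squeeze":{"type":"number"}},"required":["moves"]}

```bash
mkdir -p pics
cat > h.py <<'E'
from workcell import *
import numpy as np, cv2
from scipy.spatial.transform import Rotation as R
def Rq(q): return R.from_quat([q[1],q[2],q[3],q[0]])
def cam(name):
    s=get_state(); p=read_camera(name); h=p["color"].shape[0]
    f=h/2/np.tan(np.radians(p["fovy"])/2)
    p["K"]=np.array([[f,0,p["cx"]],[0,f,p["cy"]],[0,0,1]])
    if "world_from_camera" in p: p["T"]=np.array(p["world_from_camera"])
    else:
        T=np.eye(4);T[:3,:3]=Rq(s["orientation"]).as_matrix();T[:3,3]=s["tcp_pos"]
        p["T"]=T@np.array(p["tool_from_camera"])
    return p
def ray(p,uv):
    n=cv2.undistortPoints(np.array([[uv]],float),p["K"],np.array(p["D"],float))[0,0]
    d=p["T"][:3,:3]@np.array([n[0],n[1],1]); return p["T"][:3,3],d/np.linalg.norm(d)
def onz(p,uv,z):
    o,d=ray(p,uv); return o+d*(z-o[2])/d[2]
def proj(p,X):
    Ti=np.linalg.inv(p["T"]); r=cv2.Rodrigues(Ti[:3,:3])[0]
    return cv2.projectPoints(np.array(X,float).reshape(-1,1,3),r,Ti[:3,3],p["K"],np.array(p["D"],float))[0][:,0]
def tri(*prs):
    A=np.zeros((3,3));b=np.zeros(3)
    for p,uv in prs:
        o,d=ray(p,uv);M=np.eye(3)-np.outer(d,d);A+=M;b+=M@o
    return np.linalg.solve(A,b)
def save(p,n): cv2.imwrite(f"pics/{n}.png",p["color"][:,:,::-1])
def totool(v):
    """world vector -> tool axes, mm"""
    return Rq(get_state()["orientation"]).inv().apply(v)*1000
E
python3 - <<'E'
from h import *
np.set_printoptions(precision=3,suppress=True)
P={n:cam(n) for n in("scene","side")}
for n,p in P.items(): save(p,n+"0")
for t in "latch_pivot lever_grip hook_bar catch lid_hinge lid_rim plane_center mat glue tub clamp".split():
    o=[]
    for n,p in P.items():
        r=tip_of(t,p); o.append((np.array(r[0]["point"]).round(1),round(r[0]["p"],2)) if r else None)
    print(t,o, tri((P["scene"],o[0][0]),(P["side"],o[1][0])) if all(o) else "", onz(P["scene"],o[0][0],0) if o[0] else "")
s=get_state();print(s)
for n,p in P.items(): print(n,p["T"])
E
```

```text
latch_pivot [(array([313.8, 199.1]), 0.94), (array([313., 203.]), 0.79)] [ 0.569 -0.017  0.096] [ 0.505 -0.057  0.   ]
lever_grip [(array([319.2, 209.2]), 0.71), (array([308. , 218.5]), 0.81)] [0.571 0.007 0.049] [ 0.536 -0.016  0.   ]
hook_bar [(array([314.2, 190.7]), 0.45), (array([311.7, 187.2]), 0.36)] [ 0.576 -0.011  0.157] [ 0.469 -0.076  0.   ]
catch [(array([313. , 189.7]), 0.7), (array([312.8, 192.2]), 0.98)] [ 0.569 -0.018  0.142] [ 0.467 -0.082  0.   ]
lid_hinge [(array([283.9, 161.8]), 0.69), (array([346.5, 174.9]), 0.73)] [ 0.509 -0.171  0.151] [ 0.396 -0.26   0.   ]
lid_rim [(array([315.6, 194.1]), 0.61), (array([310.6, 193.4]), 0.62)] [ 0.575 -0.006  0.138] [ 0.481 -0.063  0.   ]
plane_center [None, None]  
mat [(array([395.4, 242.2]), 0.94), (array([279.1, 276.6]), 0.63)] [ 0.534  0.278 -0.001] [0.534 0.277 0.   ]
glue [(array([434.5, 294.8]), 0.8), (array([388.2, 189.2]), 0.72)] [0.476 0.323 0.217] [0.652 0.451 0.   ]
tub [(array([219.4, 182.9]), 0.81), (array([344.3, 179.2]), 0.9)] [ 0.61  -0.416  0.001] [ 0.611 -0.415  0.   ]
clamp [(array([396.3, 243.9]), 0.26), (array([385.3, 187.4]), 0.61)] [0.433 0.191 0.175] [0.539 0.282 0.   ]
{'clock': 1.2, 'joint_pos': array([-1.306,  0.313,  0.046,  1.304,  0.   ,  1.431]), 'qvel': array([ 0.001, -0.   , -0.001,  0.001, -0.   ,  0.002]), 'tau': array([  0.002, -48.048,  29.881,   0.   ,  -0.   ,  -0.   ]), 'tcp_pos': array([ 0.226, -0.529,  0.242]), 'orientation': array([0.   , 0.98 , 0.201, 0.   ]), 'wrist_force': array([-0.201,  0.197,  0.447]), 'ft_torque': array([-0.027, -0.011,  0.04 ]), 'grip_force': 0.0, 'finger_gap': 0.08519934482968329}
scene [[-0.495  0.67  -0.553  1.252]
 [ 0.869  0.368 -0.331  0.419]
 [-0.018 -0.644 -0.764  1.08 ]
 [ 0.     0.     0.     1.   ]]
side [[-0.897 -0.237  0.373  0.021]
 [-0.442  0.45  -0.776  1.091]
 [ 0.016 -0.861 -0.508  0.83 ]
 [ 0.     0.     0.     1.   ]]
```

View pics/scene0.png

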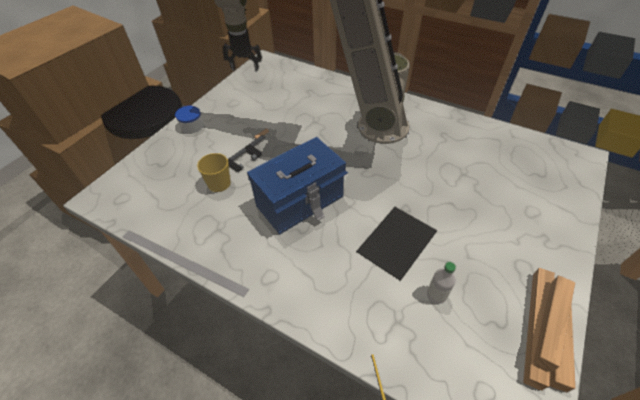

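View pics/side0.png

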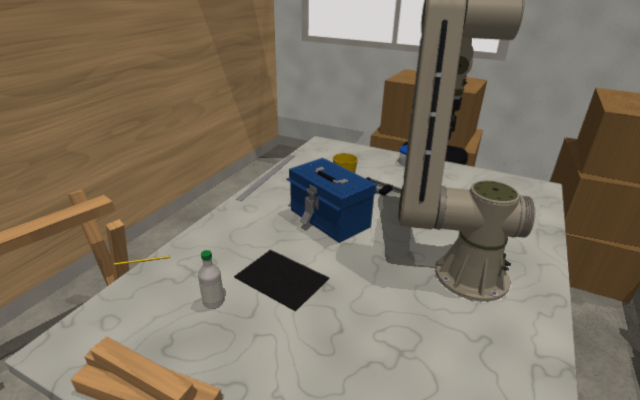

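The scene view shows the blue box at about (300,185) with its latch front facing the mat at (397,242). The bottle is at (440,285), the tub at (214,172) and the clamp behind the box at (247,150). The side view agrees. Next I'll fit the box pose from the listed points and the blue silhouette.

Run:
```python
from h import *
from scipy.optimize import minimize
np.set_printoptions(precision=4,suppress=True)
P=[cam("scene"),cam("side")]
pts={"latch_pivot":(-.178,0,.112),"lever_grip":(-.1935,0,.051),"catch":(-.17,0,.145),"lid_rim":(-.177,0,.140),"lid_hinge":(0,0,.140)}
obs=[(p,tip_of(t,p)[0]["point"],X) for p in P for t,X in pts.items()]
C=np.array([(x,y,z) for x in(0,-.160) for y in(-.14,.14) for z in(0,.14,.18)]+[(-.177,y,.14) for y in(-.143,.143)])
def W(X,v):
    c,s=np.cos(v[2]),np.sin(v[2]);return np.array(X)@np.array([[c,s,0],[-s,c,0],[0,0,1]])+[v[0],v[1],0]
masks=[]
for p in P:
    i=p["color"].astype(int);m=((i[...,2]>i[...,0]+25)&(i[...,2]>i[...,1]+15)).astype(np.uint8)
    n,l,st,_=cv2.connectedComponentsWithStats(cv2.morphologyEx(m,cv2.MORPH_CLOSE,np.ones((9,9))))
    roi=l==l[185:200,300:330].max(); k=1+np.argmax([st[j,4]*(250<st[j,0]+st[j,2]/2<380) for j in range(1,n)])
    h=cv2.convexHull(np.argwhere(l==k)[:,::-1].astype(np.int32)); z=np.zeros(m.shape,np.uint8);cv2.fillConvexPoly(z,h,1);masks.append(z);print(st[k])
def sil(v):
    e=0
    for p,m in zip(P,masks):
        z=np.zeros(m.shape,np.uint8);q=proj(p,W(C,v))
        cv2.fillConvexPoly(z,cv2.convexHull((q*16).round().astype(np.int32)),1,shift=4);e+=(z!=m).sum()
    return e
def pt(v): return sum(min(np.sum((proj(p,W(X,v))[0]-u)**2),60) for p,u,X in obs)
best=min((minimize(lambda v:sil(v)*.3+pt(v),[.509+a,-.171+b,-1.94+c],method="Nelder-Mead",options=dict(initial_simplex=np.array([[.509+a,-.171+b,-1.94+c]]*4)+np.vstack([np.zeros(3),np.diag([.02,.02,.15])]))) for a,b,c in [(0,0,0),(.01,0,.1),(0,.01,-.1)]),key=lambda r:r.fun)
v=best.x;print(v,best.fun,sil(v),pt(v))
for t,X in pts.items(): print(t,W(X,v))
for p,u,X in obs: print((proj(p,W(X,v))[0]-u).round(1),end=" ")
for n,p in zip("ab",P):
    g=p["color"].copy()
    for q in proj(p,W(C,v)): cv2.circle(g,tuple(int(a) for a in q.round()),1,(255,0,0),-1)
    P[0 if n=="a" else 1]["g"]=cv2.resize(g[120:270,220:420],None,fx=2.6,fy=2.6)
cv2.imwrite("pics/fit.png",np.vstack([P[0]["g"],P[1]["g"]])[:,:,::-1][:600] if 0 else cv2.resize(np.hstack([P[0]["g"],P[1]["g"]]),(800,300))[:,:,::-1])
```

```text
Traceback (most recent call last):
IndexError: list index out of range
```

```bash
cat > fit.py <<'E'
from h import *
from scipy.optimize import minimize
np.set_printoptions(precision=4,suppress=True)
P=[cam("scene"),cam("side")]
pts={"latch_pivot":(-.178,0,.112),"lever_grip":(-.1935,0,.051),"catch":(-.17,0,.145),"lid_rim":(-.177,0,.140),"lid_hinge":(0,0,.140)}
obs=[(p,r[0]["point"],X) for p in P for t,X in pts.items() for r in [tip_of(t,p)] if r]
C=np.array([(x,y,z) for x in(0,-.160) for y in(-.14,.14) for z in(0,.14,.18)]+[(-.177,y,.14) for y in(-.143,.143)])
def W(X,v):
    c,s=np.cos(v[2]),np.sin(v[2]);return np.array(X)@np.array([[c,s,0],[-s,c,0],[0,0,1]])+[v[0],v[1],0]
masks=[]
for p in P:
    i=p["color"].astype(int);m=((i[...,2]>i[...,0]+25)&(i[...,2]>i[...,1]+15)).astype(np.uint8)
    n,l,st,ce=cv2.connectedComponentsWithStats(cv2.morphologyEx(m,cv2.MORPH_CLOSE,np.ones((5,5))))
    k=1+np.argmax([st[j,4]*(np.hypot(ce[j][0]-315,ce[j][1]-190)<60) for j in range(1,n)])
    h=cv2.convexHull(np.argwhere(l==k)[:,::-1].astype(np.int32)); z=np.zeros(m.shape,np.uint8);cv2.fillConvexPoly(z,h,1);masks.append(z);print(st[k])
def sil(v):
    e=0
    for p,m in zip(P,masks):
        z=np.zeros(m.shape,np.uint8);q=proj(p,W(C,v))
        cv2.fillConvexPoly(z,cv2.convexHull((q*16).round().astype(np.int32)),1,shift=4);e+=int((z!=m).sum())
    return e
def pt(v): return sum(min(np.sum((proj(p,W(X,v))[0]-u)**2),60) for p,u,X in obs)
b=[]
for a in (-2.1,-1.94,-1.8):
    x=np.array([.509,-.171,a]);b.append(minimize(lambda v:sil(v)*.3+pt(v),x,method="Nelder-Mead",options=dict(initial_simplex=x+np.vstack([np.zeros(3),np.diag([.02,.02,.15])]))))
b=min(b,key=lambda r:r.fun);v=b.x;print(v,b.fun,sil(v),pt(v))
for t,X in pts.items(): print(t,W(X,v))
for p,u,X in obs: print((proj(p,W(X,v))[0]-u).round(1),end=" ")
G=[]
for p in P:
    g=cv2.resize(p["color"][120:270,220:420],None,fx=2,fy=2)
    for q in proj(p,W(C,v)): cv2.circle(g,tuple(int(a) for a in ((q-[220,120])*2).round()),2,(255,0,0),-1)
    G.append(g)
cv2.imwrite("pics/fit.png",np.hstack(G)[:,:,::-1])
E
python3 fit.py
```

```text
[ 248  137   99   77 3831]
[ 287  158   89   84 4672]
[ 0.5008 -0.1742 -1.987 ] 671.9806338323679 1937 90.88063383236789
latch_pivot [ 0.5728 -0.0114  0.112 ]
lever_grip [0.579  0.0028 0.051 ]
catch [ 0.5695 -0.0187  0.145 ]
lid_rim [ 0.5724 -0.0123  0.14  ]
lid_hinge [ 0.5008 -0.1742  0.14  ]
[ 2.1 -0.9] [-0.8  0.7] [0.9 0.5] [ 0.9 -2.7] [-0.3 -1.7] [ 26.9 -59.3] [1.  1.5] [-0.3  0. ] [-1.8  2.4]
```

View pics/fit.png

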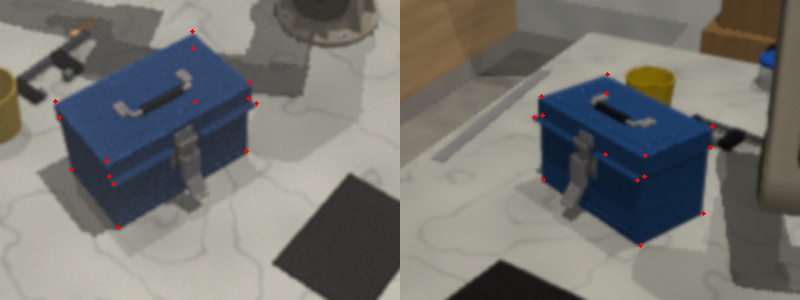

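The fitted corners line up with the box edges in both crops. The box front faces about (0.40, 0.92), and the lever grip is at about (0.579, 0.003, 0.051). Now I'll go over the box to the pre-grasp pose.

```bash
cat >> h.py <<'E'
np.set_printoptions(precision=3,suppress=True)
V=np.array([.5008,-.1742,-1.987])
def axes():
    c,s=np.cos(V[2]),np.sin(V[2]); return np.array([c,s,0]),np.array([-s,c,0])
def box(x,y,z):
    b,c=axes(); return np.array([V[0],V[1],0])+b*x+c*y+[0,0,z]
def orient(a,flip=1):
    """tool z into box, a deg below horizontal; tool y along box y"""
    b,c=axes(); a=np.radians(a); z=b*np.cos(a)-np.array([0,0,1])*np.sin(a); y=c*flip
    return R.from_matrix(np.column_stack([np.cross(y,z),y,z]))
def goal(pos,O,st=None):
    s=st or get_state(); r=Rq(s["orientation"])
    sl=r.inv().apply(np.array(pos)-s["tcp_pos"])*1000; an=np.degrees((r.inv()*O).as_rotvec())
    print("slide",sl.round(1),"angular",an.round(1))
def rep():
    s=get_state(); b,c=axes(); d=np.array(s["tcp_pos"])-[V[0],V[1],0]; z=Rq(s["orientation"]).apply([0,0,1])
    print("t",round(s["clock"],2),"tcp box",np.array([d@b,d@c,d[2]]),"z box",np.array([z@b,z@c,z[2]]),"F",s["wrist_force"],"gap",round(s["finger_gap"],4),"grip",round(s["grip_force"],1),"j",s["joint_pos"])
E
python3 - <<'E'
from h import *
b,c=axes()
print(c)
for f in (1,-1):
  O=orient(40,f)
  goal([.55,.2,.33],O); goal(box(-.1935,0,.051)-O.apply([0,0,.11]),O)
E
```

```text
[ 0.915 -0.404  0.   ]
slide [ 584.3 -542.3  -87.7] angular [-18.7 -47.6 -40.2]
slide [ 595.  -407.   120.6] angular [-18.7 -47.6 -40.2]
slide [ 584.3 -542.3  -87.7] angular [-58.9  23.2 126.3]
slide [ 595.  -407.   120.6] angular [-58.9  23.2 126.3]
```

Request:
jog_arm --moves '[{"fingers": 0.4,"slide": [20,-20,-38],"angular": [0,0,0]},{"fingers": 0.4,"slide": [40,-40,-80],"angular": [0,0,0]},{"fingers": 0.4,"slide": [584,-542,-90],"angular": [-19,-48,-40]},{"fingers": 0.4,"slide": [584,-542,-90],"angular": [-19,-48,-40]},{"fingers": 0.4,"slide": [584,-542,-90],"angular": [-19,-48,-40]},{"fingers": 0.4,"slide": [584,-542,-90],"angular": [-19,-48,-40]},{"fingers": 0.4,"slide": [584,-542,-90],"angular": [-19,-48,-40]},{"fingers": 0.4,"slide": [584,-542,-90],"angular": [-19,-48,-40]},{"fingers": 0.4,"slide": [584,-542,-90],"angular": [-19,-48,-40]},{"fingers": 0.4,"slide": [584,-542,-90],"angular": [-19,-48,-40]}]' --squeeze 60

```text
clock: 2.83
tcp_pos: [0.3814, -0.1776, 0.3215]
orientation: [0.211, 0.799, 0.465, -0.317]
wrist_force: [0.3, -1.1, -0.4]
finger_gap: 0.0514
grip_force: 0.0
```

Run:
```python
from h import *
rep(); print(get_state()["tcp_pos"]); O=orient(40); goal([.55,.2,.33],O); goal(box(-.1935,0,.051)-O.apply([0,0,.11]),O)
```

```text
t 2.83 tcp box [ 0.051 -0.108  0.322] z box [ 0.703 -0.029 -0.71 ] F [ 0.282 -1.066 -0.404] gap 0.0514 grip 0.0 j [-0.16   0.19  -0.14   1.522 -0.738  2.038]
[ 0.381 -0.178  0.322]
slide [ 286.1  -32.6 -297. ] angular [-1.9 -5.2 -5. ]
slide [382.4  71.4 -92.7] angular [-1.9 -5.2 -5. ]
```

Request:
jog_arm --moves '[{"fingers": 0.4,"slide": [286,-33,-297],"angular": [-2,-5,-5]},{"fingers": 0.4,"slide": [286,-33,-297],"angular": [-2,-5,-5]},{"fingers": 0.4,"slide": [286,-33,-297],"angular": [-2,-5,-5]},{"fingers": 0.4,"slide": [286,-33,-297],"angular": [-2,-5,-5]},{"fingers": 0.4,"slide": [286,-33,-297],"angular": [-2,-5,-5]},{"fingers": 0.4,"slide": [286,-33,-297],"angular": [-2,-5,-5]},{"fingers": 0.4,"slide": [286,-33,-297],"angular": [-2,-5,-5]},{"fingers": 0.4,"slide": [286,-33,-297],"angular": [-2,-5,-5]},{"fingers": 0.4,"slide": [286,-33,-297],"angular": [-2,-5,-5]},{"fingers": 0.4,"slide": [286,-33,-297],"angular": [-2,-5,-5]}]'

```text
clock: 3.67
tcp_pos: [0.5413, 0.1885, 0.3199]
orientation: [0.229, 0.763, 0.497, -0.344]
wrist_force: [-10.0, -6.1, -0.8]
finger_gap: 0.0516
grip_force: 0.0
```

Run:
```python
from h import *
rep(); O=orient(40); goal(box(-.1935,0,.051)-O.apply([0,0,.11]),O)
```

```text
t 3.67 tcp box [-0.348 -0.11   0.32 ] z box [ 0.753  0.008 -0.658] F [-10.03   -6.139  -0.842] gap 0.0516 grip 0.0 j [ 0.446  0.942  0.999  2.338 -0.519  2.629]
slide [103.3 107.9 184.2] angular [ 0.4 -1.1 -0.2]
```

Request:
jog_arm --moves '[{"fingers": 0.4,"slide": [103,108,184],"angular": [0,-1,0]},{"fingers": 0.4,"slide": [103,108,184],"angular": [0,-1,0]},{"fingers": 0.4,"slide": [103,108,184],"angular": [0,-1,0]},{"fingers": 0.4,"slide": [103,108,184],"angular": [0,-1,0]},{"fingers": 0.4,"slide": [103,108,184],"angular": [0,-1,0]},{"fingers": 0.4,"slide": [103,108,184],"angular": [0,-1,0]},{"fingers": 0.4,"slide": [103,108,184],"angular": [0,-1,0]},{"fingers": 0.4,"slide": [103,108,184],"angular": [0,-1,0]}]'

```text
clock: 4.33
tcp_pos: [0.6098, 0.0761, 0.1216]
orientation: [0.232, 0.759, 0.495, -0.355]
wrist_force: [0.3, 1.3, 0.5]
finger_gap: 0.0508
grip_force: 0.0
```

Run:
```python
from h import *
rep(); O=orient(40); goal(box(-.1935,0,.051)-O.apply([0,0,.11]),O); goal(box(-.1935,0,.051)+O.apply([0,0,.008]),O)
p=cam("wrist"); save(p,"w1")
for t in ("lever_grip","latch_pivot","catch","lid_rim"):
    r=tip_of(t,p); print(t,[(np.round(q["point"],1),q["p"]) for q in r[:1]])
print(proj(p,[box(-.1935,0,.051),box(-.178,0,.112),box(-.17,0,.145)]))
```

```text
t 4.33 tcp box [-0.273 -0.001  0.122] z box [ 0.768  0.002 -0.64 ] F [0.283 1.33  0.517] gap 0.0508 grip 0.0 j [ 0.274  0.988  0.608  1.842 -0.635  2.481]
slide [ 2.9  1.5 -3.8] angular [0.1 0.2 0. ]
slide [  3.3   1.3 114.2] angular [0.1 0.2 0. ]
lever_grip [(array([327.2, 194. ]), 0.58)]
latch_pivot [(array([323. , 271.6]), 0.56)]
catch [(array([325.8, 324.4]), 0.79)]
lid_rim [(array([322.8, 307.3]), 0.6)]
[[320.129 197.953]
 [320.167 272.175]
 [320.191 314.827]]
```

View pics/w1.png

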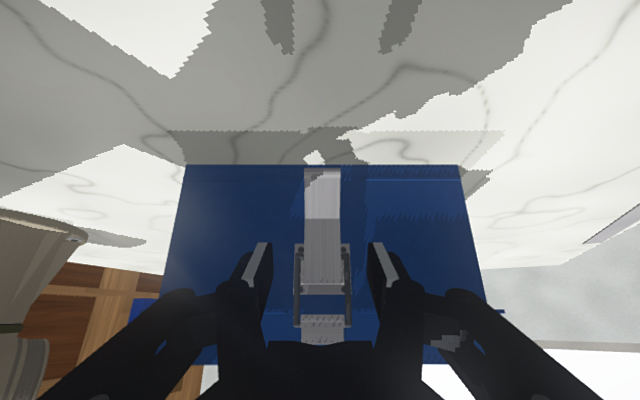

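The wrist view is upside down. It shows the lever's kicked end at about (322,193), between and ahead of the open fingers (260 and 380), with the hook closed at (322,310). It is well centred, so I advance and close.

Request:
jog_arm --moves '[{"fingers": 0.4,"slide": [3,2,30],"angular": [0,0,0]},{"fingers": 0.4,"slide": [3,2,60],"angular": [0,0,0]},{"fingers": 0.4,"slide": [3,2,85],"angular": [0,0,0]},{"fingers": 0.4,"slide": [3,2,100],"angular": [0,0,0]},{"fingers": 0.4,"slide": [3,2,110],"angular": [0,0,0]},{"fingers": 0.4,"slide": [3,2,113],"angular": [0,0,0]},{"fingers": 0.7,"slide": [3,2,113],"angular": [0,0,0]},{"fingers": 1,"slide": [3,2,113],"angular": [0,0,0]},{"fingers": 1,"slide": [3,2,113],"angular": [0,0,0]},{"fingers": 1,"slide": [3,2,113],"angular": [0,0,0]}]' --squeeze 40

```text
clock: 5.42
tcp_pos: [0.5786, -0.0001, 0.0494]
orientation: [0.233, 0.758, 0.496, -0.353]
wrist_force: [-4.2, 4.2, 5.6]
finger_gap: 0.0291
grip_force: 40.5
```

Run:
```python
from h import *
rep()
piv=np.array([-.178,.112]); r0=np.array([-.0155,-.061])
for turn in (0,):
  for th in (.3,.6,.9,1.2,1.5,1.8,2.0):
    # lever angle th: rotate outward/up
    a=np.arctan2(.0155,.061)+th; g=np.array([piv[0]-.063*np.sin(a),0,piv[1]-.063*np.cos(a)])
    print(th,end=" ")
    dn=40+ (0)
    O=orient(dn); goal(box(*g)+O.apply([0,0,.008]),O)
```

```text
t 5.42 tcp box [-0.191  0.001  0.049] z box [ 0.766  0.006 -0.642] F [-4.228  4.198  5.648] gap 0.0291 grip 40.5 j [ 0.181  0.907  0.267  1.516 -0.691  2.381]
0.3 slide [  6.2  -0.7 -13.1] angular [0.3 0.  0. ]
0.6 slide [  6.2  -0.6 -32. ] angular [0.3 0.  0. ]
0.9 slide [  0.6  -0.5 -49.9] angular [0.3 0.  0. ]
1.2 slide [-10.1  -0.4 -65.5] angular [0.3 0.  0. ]
1.5 slide [-24.8  -0.3 -77.2] angular [0.3 0.  0. ]
1.8 slide [-42.4  -0.3 -84. ] angular [0.3 0.  0. ]
2.0 slide [-54.9  -0.3 -85.5] angular [0.3 0.  0. ]
```

Run:
```python
from h import *
a0=.317
for th in np.arange(.2,2.11,.2):
    a=a0+th; d=np.array([-.061*(np.sin(a)-np.sin(a0)),0,-.061*(np.cos(a)-np.cos(a0))])
    print(th, totool(box(*d)-box(0,0,0)))
```

```text
0.2 [  3.372   0.07  -11.703]
0.4 [  4.352   0.141 -23.843]
0.6000000000000001 [  2.901   0.21  -35.936]
0.8 [ -0.924   0.274 -47.499]
1.0 [ -6.97    0.331 -58.072]
1.2 [-14.996   0.379 -67.233]
1.4000000000000001 [-24.683   0.415 -74.617]
1.6 [-35.643   0.438 -79.929]
1.8 [-47.44    0.448 -82.959]
2.0 [-59.603   0.444 -83.584]
```

Request:
jog_arm --moves '[{"fingers": 1,"slide": [2,0,-6],"angular": [0,0,0]},{"fingers": 1,"slide": [3,0,-12],"angular": [0,0,0]},{"fingers": 1,"slide": [4,0,-18],"angular": [0,0,0]},{"fingers": 1,"slide": [4,0,-24],"angular": [0,0,0]},{"fingers": 1,"slide": [4,0,-30],"angular": [0,0,0]},{"fingers": 1,"slide": [3,0,-36],"angular": [0,0,0]},{"fingers": 1,"slide": [1,0,-42],"angular": [0,0,0]},{"fingers": 1,"slide": [-1,0,-48],"angular": [0,0,0]},{"fingers": 1,"slide": [-4,0,-53],"angular": [0,0,0]},{"fingers": 1,"slide": [-7,0,-58],"angular": [0,0,0]}]' --squeeze 50

```text
clock: 6.25
tcp_pos: [0.5944, 0.036, 0.0899]
orientation: [0.232, 0.759, 0.495, -0.353]
wrist_force: [-3.9, -2.7, -5.3]
finger_gap: 0.0292
grip_force: 49.7
```

Run:
```python
from h import *
rep()
p=cam("wrist"); save(p,"w2")
a0=.317
s=get_state();b,c=axes();d=np.array(s["tcp_pos"])-.008*Rq(s["orientation"]).apply([0,0,1])-[V[0],V[1],0]
print("lever angle est",np.arctan2(-.178-d@b,.112-d[2])-a0, np.hypot(-.178-d@b,.112-d[2]))
```

```text
t 6.25 tcp box [-0.23   0.001  0.09 ] z box [ 0.766  0.004 -0.643] F [-3.901 -2.675 -5.288] gap 0.0292 grip 49.7 j [ 0.226  0.932  0.42   1.676 -0.663  2.43 ]
lever angle est 0.9952831067985624 0.06064694711170834
```

View pics/w2.png

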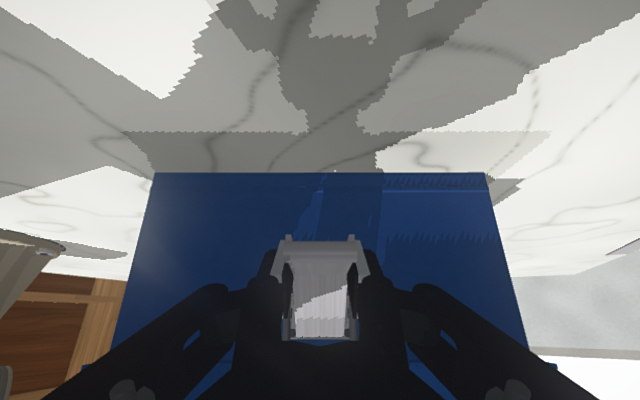

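The lever, at (320,300), is following in the grip at about 1.0 rad. I continue to about 2.05 rad.

Request:
jog_arm --moves '[{"fingers": 1,"slide": [-4,0,-5],"angular": [0,0,0]},{"fingers": 1,"slide": [-8,0,-9],"angular": [0,0,0]},{"fingers": 1,"slide": [-13,0,-13],"angular": [0,0,0]},{"fingers": 1,"slide": [-18,0,-17],"angular": [0,0,0]},{"fingers": 1,"slide": [-23,0,-20],"angular": [0,0,0]},{"fingers": 1,"slide": [-29,0,-22],"angular": [0,0,0]},{"fingers": 1,"slide": [-40,0,-25],"angular": [0,0,0]},{"fingers": 1,"slide": [-47,0,-25],"angular": [0,0,0]},{"fingers": 1,"slide": [-54,0,-25],"angular": [0,0,0]},{"fingers": 1,"slide": [-56,0,-25],"angular": [0,0,0]}]'

```text
clock: 7.13
tcp_pos: [0.5874, 0.0196, 0.1524]
orientation: [0.234, 0.759, 0.495, -0.353]
wrist_force: [-5.0, 3.7, -2.0]
finger_gap: 0.0278
grip_force: 49.1
```

Run:
```python
from h import *
rep()
P=[cam(n) for n in ("scene","side","wrist")]
cv2.imwrite("pics/l3.png",np.hstack([cv2.resize(P[0]["color"][130:230,250:380],(400,308)),cv2.resize(P[1]["color"][130:230,250:380],(400,308))])[:,:,::-1])
for p in P:
    r=tip_of("hook_bar",p); print(r[:1])
s=get_state();b,c=axes();d=np.array(s["tcp_pos"])-.008*Rq(s["orientation"]).apply([0,0,1])-[V[0],V[1],0]
print("lever angle est",np.arctan2(-.178-d@b,.112-d[2])-.317, np.hypot(-.178-d@b,.112-d[2]))
```

```text
t 7.13 tcp box [-0.212  0.001  0.152] z box [ 0.767  0.006 -0.642] F [-5.006  3.744 -2.01 ] gap 0.0278 grip 49.1 j [ 0.206  0.854  0.424  1.744 -0.677  2.41 ]
[{'point': [316.5, 192.2], 'p': 0.37}]
[{'point': [210.7, 300.5], 'p': 0.67}]
[]
lever angle est 2.0918483136391814 0.06081288883239335
```

View pics/l3.png

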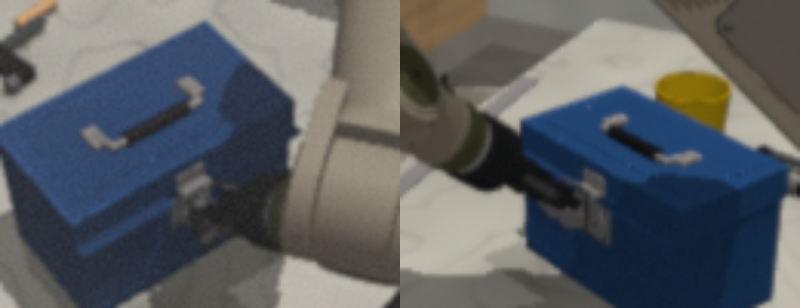

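The lever is at about 2.09 rad with the gripper at its end. I release and back off, then check the hook.

Request:
jog_arm --moves '[{"fingers": 0.15,"slide": [0,0,0],"angular": [0,0,0]},{"fingers": 0.15,"slide": [0,0,0],"angular": [0,0,0]},{"fingers": 0.15,"slide": [0,0,0],"angular": [0,0,0]},{"fingers": 0.15,"slide": [0,0,-10],"angular": [0,0,0]},{"fingers": 0.15,"slide": [0,0,-30],"angular": [0,0,0]},{"fingers": 0.15,"slide": [0,0,-60],"angular": [0,0,0]},{"fingers": 0.15,"slide": [0,0,-85],"angular": [0,0,0]},{"fingers": 0.15,"slide": [0,0,-85],"angular": [0,0,0]}]'

```text
clock: 8.1
tcp_pos: [0.6154, 0.0822, 0.2081]
orientation: [0.235, 0.759, 0.496, -0.35]
wrist_force: [0.5, -0.4, 0.3]
finger_gap: 0.0726
grip_force: 0.0
```

Run:
```python
from h import *
rep()
p=cam("wrist"); save(p,"w4")
for t in ("hook_bar","lever_grip","catch"): print(t,[(np.round(q["point"],1),round(q["p"],2)) for q in tip_of(t,p)[:1]])
print(proj(p,[box(-.1935,0,.051),box(-.178,0,.112),box(-.17,0,.145)]))
```

```text
t 8.1 tcp box [-0.281  0.001  0.208] z box [ 0.765  0.012 -0.644] F [ 0.543 -0.405  0.349] gap 0.0726 grip 0.0 j [ 0.281  0.961  0.77   2.022 -0.636  2.483]
hook_bar [(array([317.9, 121.4]), 0.74)]
lever_grip [(array([317.1, 117.2]), 0.85)]
catch [(array([317.1, 223. ]), 0.84)]
[[315.484 122.873]
 [315.816 183.905]
 [316.001 218.448]]
```

View pics/w4.png

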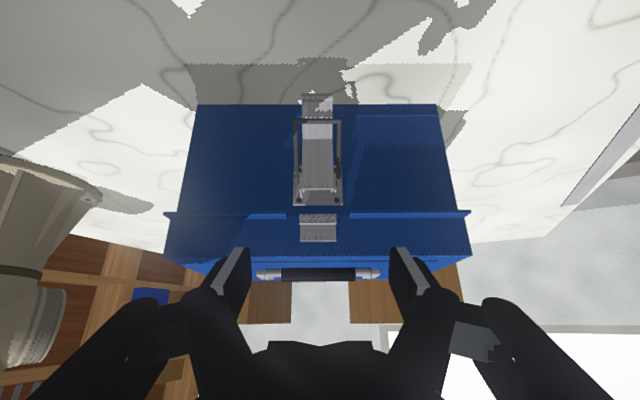

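The hook bar now hangs free at (318,121) in front of the lever, and the catch at (317,223) is clear. Next I push the lid up by its rim at box y = +60 mm, with closed fingers at a flatter tilt.

```bash
cat >> h.py <<'E'
def tip(th,a,rad=.170,gap=0.,y=.065,ta=.011):
    """TCP (world) that puts the fingertip's upper corner on the rim's underside at lid angle th"""
    O=orient(a); ar=np.radians(a); q=np.array([-rad*np.cos(th),y,.14+rad*np.sin(th)])-gap*np.array([np.sin(th),0,np.cos(th)])
    u=np.array([-np.sin(ar),0,np.cos(ar)]); z=np.array([np.cos(ar),0,-np.sin(ar)])
    q=q-.011*u-ta*z; return box(*q),O
E
python3 - <<'E'
from h import *
p,O=tip(0,20,gap=.006); print(p); goal(p,O); goal(p-axes()[0]*.06,O)
E
```

```text
[ 0.632 -0.039  0.127]
slide [ -5.9  63.7 126.6] angular [  0.3 -19.9  -0.1]
slide [32.6 63.9 80.5] angular [  0.3 -19.9  -0.1]
```

Request:
jog_arm --moves '[{"fingers": 1,"slide": [11,21,10],"angular": [0,-7,0]},{"fingers": 1,"slide": [22,42,30],"angular": [0,-14,0]},{"fingers": 1,"slide": [33,64,55],"angular": [0,-20,0]},{"fingers": 1,"slide": [33,64,80],"angular": [0,-20,0]},{"fingers": 1,"slide": [33,64,80],"angular": [0,-20,0]},{"fingers": 1,"slide": [33,64,80],"angular": [0,-20,0]}]'

```text
clock: 8.8
tcp_pos: [0.6752, 0.004, 0.0942]
orientation: [0.307, 0.692, 0.462, -0.462]
wrist_force: [0.3, 0.4, 2.4]
finger_gap: 0.0006
grip_force: 0.0
```

Run:
```python
from h import *
rep()
p,O=tip(0,20,gap=.006); print(p); goal(p,O); goal(p-axes()[0]*.06,O)
c=cam("wrist"); save(c,"w5"); print(proj(c,[box(-.177,.065,.14),box(-.177,.03,.14)]))
```

```text
t 8.8 tcp box [-0.233  0.087  0.094] z box [ 0.923  0.02  -0.385] F [0.304 0.411 2.412] gap 0.0006 grip 0.0 j [ 0.213  1.433  1.259  2.337 -0.86   2.635]
[ 0.632 -0.039  0.127]
slide [-52.3 -23.8  39.3] angular [ 1.2 -2.7  0.5]
slide [-29.2 -22.5 -16.1] angular [ 1.2 -2.7  0.5]
[[284.269 320.069]
 [233.682 320.509]]
```

View pics/w5.png

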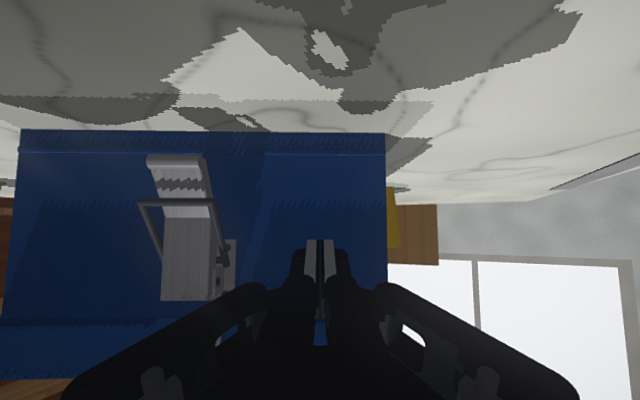

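The wrist view shows the closed tips at (320,245) below the rim, with the lever and hook hanging at (185,230) to their left. Joints 3 and 4 are at their limits, so I yaw the tool to point along world -y, sideways to the arm.

```bash
cat >> h.py <<'E'
def tip(th,a,yaw=24,rad=.173,gap=0.,y=.065,ta=.011):
    O=R.from_euler("z",yaw,degrees=True)*orient(a)
    q=np.array([-rad*np.cos(th),y,.14+rad*np.sin(th)])-gap*np.array([np.sin(th),0,np.cos(th)])
    return box(*q)-O.apply([-.011,0,ta]),O
E
python3 - <<'E'
from h import *
for a in (20,):
  p,O=tip(0,a,gap=.008); print(p); goal(p,O); goal(p-axes()[0]*.05,O)
E
```

```text
[ 0.63  -0.028  0.125]
slide [-38.7 -31.2  37.3] angular [-20.7  -3.   -9.1]
slide [-18.9 -30.   -8.6] angular [-20.7  -3.   -9.1]
```

Request:
jog_arm --moves '[{"fingers": 1,"slide": [-6,-10,-8],"angular": [-7,-1,-3]},{"fingers": 1,"slide": [-12,-20,-8],"angular": [-14,-2,-6]},{"fingers": 1,"slide": [-19,-30,-8],"angular": [-21,-3,-9]},{"fingers": 1,"slide": [-19,-30,-8],"angular": [-21,-3,-9]},{"fingers": 1,"slide": [-19,-30,-8],"angular": [-21,-3,-9]},{"fingers": 1,"slide": [-19,-30,-8],"angular": [-21,-3,-9]}]'

```text
clock: 9.35
tcp_pos: [0.6466, 0.0206, 0.1382]
orientation: [0.412, 0.58, 0.581, -0.395]
wrist_force: [0.5, 0.6, -2.9]
finger_gap: -0.0002
grip_force: 0.0
```

Run:
```python
from h import *
rep()
p,O=tip(0,20,gap=.008); print(p); goal(p,O); goal(p-axes()[0]*.05,O)
```

```text
t 9.35 tcp box [-0.237  0.055  0.138] z box [ 0.849  0.398 -0.348] F [ 0.534  0.618 -2.933] gap -0.0002 grip 0.0 j [ 0.313  0.938  0.326  1.617 -1.116  2.303]
[ 0.63  -0.028  0.125]
slide [ -5.2 -17.4  49.8] angular [ 1.1 -0.3 -0.8]
slide [11.   3.5  7.4] angular [ 1.1 -0.3 -0.8]
```

Request:
jog_arm --moves '[{"fingers": 1,"slide": [11,3,7],"angular": [1,0,-1]},{"fingers": 1,"slide": [11,3,7],"angular": [1,0,-1]},{"fingers": 1,"slide": [5,-6,25],"angular": [1,0,-1]},{"fingers": 1,"slide": [0,-13,40],"angular": [1,0,-1]},{"fingers": 1,"slide": [-4,-16,47],"angular": [1,0,-1]},{"fingers": 1,"slide": [-5,-17,50],"angular": [1,0,-1]},{"fingers": 1,"slide": [-5,-17,50],"angular": [1,0,-1]}]'

```text
clock: 9.93
tcp_pos: [0.636, -0.0308, 0.1187]
orientation: [0.402, 0.58, 0.58, -0.408]
wrist_force: [1.0, 1.1, -0.2]
finger_gap: 0.0
grip_force: 0.0
```

Run:
```python
from h import *
rep()
for th,g in ((0,.008),(0,0),(.1,0),(.2,0),(.3,0),(.4,0),(.5,0),(.6,0),(.7,0)):
  print(th,end=" ");p,O=tip(th,20,gap=g); goal(p,O)
c=cam("side"); cv2.imwrite("pics/s6.png",cv2.resize(c["color"][120:250,230:400],(680,520))[:,:,::-1])
```

```text
t 9.93 tcp box [-0.186  0.066  0.119] z box [ 0.861  0.373 -0.345] F [ 0.957  1.114 -0.183] gap 0.0 grip 0.0 j [ 0.243  0.9    0.201  1.465 -1.142  2.2  ]
0 slide [-5.4 -5.9 -4.8] angular [-0.5 -0.2  0.2]
0 slide [-12.9  -5.9  -7.5] angular [-0.5 -0.2  0.2]
0.1 slide [-29.4  -6.4 -12.8] angular [-0.5 -0.2  0.2]
0.2 slide [-46.3  -7.6 -16.4] angular [-0.5 -0.2  0.2]
0.3 slide [-63.3  -9.4 -18.5] angular [-0.5 -0.2  0.2]
0.4 slide [-80.4 -11.9 -19. ] angular [-0.5 -0.2  0.2]
0.5 slide [-97.4 -15.  -17.9] angular [-0.5 -0.2  0.2]
0.6 slide [-114.1  -18.7  -15.2] angular [-0.5 -0.2  0.2]
0.7 slide [-130.3  -23.   -11. ] angular [-0.5 -0.2  0.2]
```

View pics/s6.png

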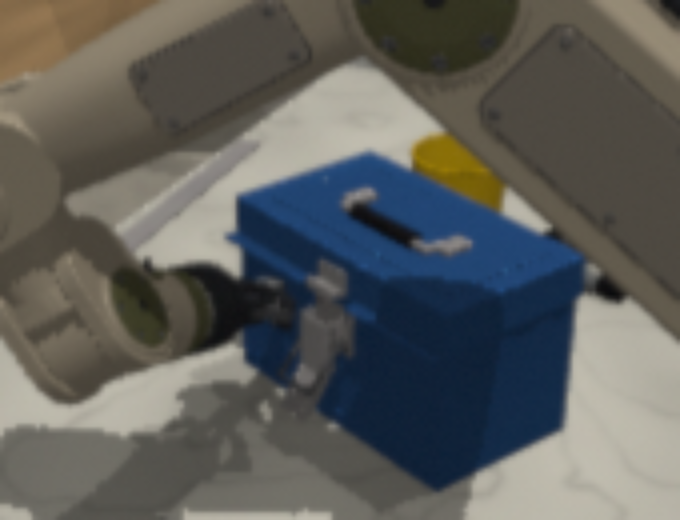

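The side view shows the closed fingertips at (275,300) under the rim, right of the latch and clear of it. I start raising the lid.

Request:
jog_arm --moves '[{"fingers": 1,"slide": [-7,-6,-6],"angular": [0,0,0]},{"fingers": 1,"slide": [-13,-6,-8],"angular": [0,0,0]},{"fingers": 1,"slide": [-21,-6,-10],"angular": [0,0,0]},{"fingers": 1,"slide": [-31,-6,-13],"angular": [0,0,0]},{"fingers": 1,"slide": [-46,-8,-16],"angular": [0,0,0]},{"fingers": 1,"slide": [-63,-9,-18],"angular": [0,0,0]},{"fingers": 1,"slide": [-80,-12,-19],"angular": [0,0,0]},{"fingers": 1,"slide": [-97,-15,-18],"angular": [0,0,0]},{"fingers": 1,"slide": [-114,-19,-15],"angular": [0,0,0]},{"fingers": 1,"slide": [-130,-23,-11],"angular": [0,0,0]}]'

```text
clock: 10.82
tcp_pos: [0.6125, -0.0656, 0.2394]
orientation: [0.399, 0.576, 0.582, -0.412]
wrist_force: [-1.1, 1.8, -2.0]
finger_gap: 0.0
grip_force: 1.2
```

Run:
```python
from h import *
rep()
for th in np.arange(.7,1.61,.1):
  print(round(th,1),end=" ");p,O=tip(th,20); goal(p,O)
c=cam("scene"); cv2.imwrite("pics/s7.png",cv2.resize(c["color"][80:250,220:420],(700,595))[:,:,::-1])
```

```text
t 10.82 tcp box [-0.144  0.058  0.239] z box [ 0.864  0.371 -0.342] F [-1.105  1.758 -1.972] gap 0.0 grip 1.2 j [ 0.2    0.706  0.153  1.539 -1.166  2.107]
0.7 slide [-5.1  1.1 -2.1] angular [-0.7  0.   1. ]
0.8 slide [-20.6  -3.9   3.7] angular [-0.7  0.   1. ]
0.9 slide [-35.3  -9.3  11.1] angular [-0.7  0.   1. ]
1.0 slide [-49.1 -15.2  19.8] angular [-0.7  0.   1. ]
1.1 slide [-61.7 -21.4  29.8] angular [-0.7  0.   1. ]
1.2 slide [-73.2 -27.9  41. ] angular [-0.7  0.   1. ]
1.3 slide [-83.3 -34.6  53.3] angular [-0.7  0.   1. ]
1.4 slide [-92.  -41.4  66.6] angular [-0.7  0.   1. ]
1.5 slide [-99.2 -48.4  80.7] angular [-0.7  0.   1. ]
1.6 slide [-104.8  -55.3   95.5] angular [-0.7  0.   1. ]
```

View pics/s7.png

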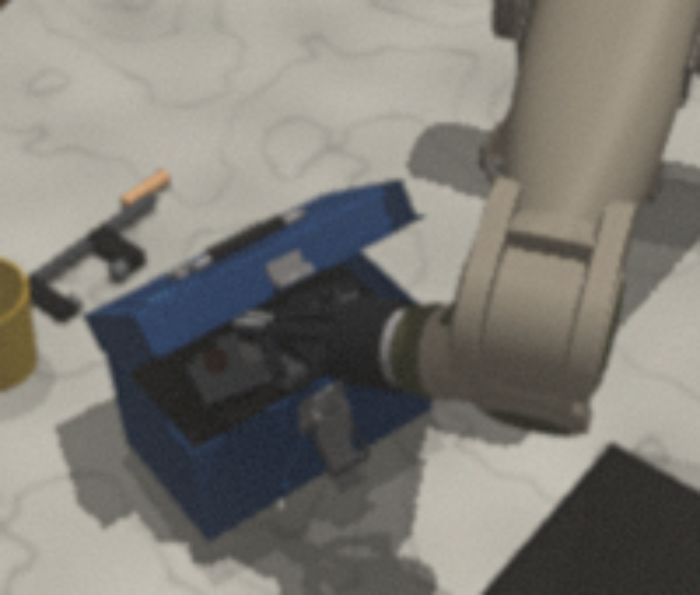

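The lid is about 0.7 rad open with the fingers under the rim, and the plane is visible in the tray at about (235,370) in the crop. I continue to about 1.5 rad.

Request:
jog_arm --moves '[{"fingers": 1,"slide": [-12,-1,1],"angular": [0,0,0]},{"fingers": 1,"slide": [-21,-4,4],"angular": [0,0,0]},{"fingers": 1,"slide": [-35,-9,11],"angular": [0,0,0]},{"fingers": 1,"slide": [-49,-15,20],"angular": [0,0,0]},{"fingers": 1,"slide": [-62,-21,30],"angular": [0,0,0]},{"fingers": 1,"slide": [-73,-28,41],"angular": [0,0,0]},{"fingers": 1,"slide": [-83,-35,53],"angular": [0,0,0]},{"fingers": 1,"slide": [-92,-41,67],"angular": [0,0,0]},{"fingers": 1,"slide": [-99,-48,81],"angular": [0,0,0]},{"fingers": 1,"slide": [-99,-48,81],"angular": [0,0,0]}]'

```text
clock: 11.7
tcp_pos: [0.564, -0.1772, 0.305]
orientation: [0.399, 0.577, 0.581, -0.413]
wrist_force: [-0.3, 0.1, 0.7]
finger_gap: 0.0001
grip_force: 0.0
```

Run:
```python
from h import *
rep()
b,c=axes(); print("retract",totool(-b*.12+[0,0,.06]), totool(-b*.2+[0,0,.1]))
P=[cam("scene"),cam("side")]
for t in ("plane_center","lid_rim","catch"):
  for p in P: print(t,[(np.round(q["point"],1),round(q["p"],2)) for q in tip_of(t,p)[:1]])
print([proj(p,[box(-.177*np.cos(t),0,.14+.177*np.sin(t)) for t in (1.2,1.5,1.85)]) for p in P])
```

```text
t 11.7 tcp box [-0.023  0.059  0.305] z box [ 0.865  0.369 -0.34 ] F [-0.339  0.056  0.665] gap 0.0001 grip 0.0 j [ 0.026  0.409 -0.139  1.13  -1.221  1.664]
retract [ -19.827   46.685 -124.207] [ -33.044   77.808 -207.012]
plane_center [(array([299.3, 177.3]), 0.6)]
plane_center [(array([333.1, 187.2]), 0.72)]
lid_rim [(array([277.7, 119.2]), 0.93)]
lid_rim [(array([354.8, 132. ]), 0.85)]
catch [(array([272.9, 118.5]), 0.56)]
catch [(array([359.7, 134.4]), 0.81)]
[array([[290.734, 134.254],
       [281.335, 122.771],
       [271.276, 114.656]]), array([[336.794, 141.624],
       [347.791, 135.141],
       [359.991, 133.059]])]
```

```bash
cat >> h.py <<'E'
def down(yawoff=0):
    b,c=axes(); y=R.from_euler("z",yawoff,degrees=True).apply(-b); z=np.array([0,0,-1.]); return R.from_matrix(np.column_stack([np.cross(y,z),y,z]))
E
python3 - <<'E'
from h import *
P=[cam("scene"),cam("side")]
r=[(p,tip_of("plane_center",p)[0]["point"]) for p in P]
X=tri(*r); b,c=axes(); d=X-[V[0],V[1],0]; print(X,"box",d@b,d@c,X[2]); Y=[onz(p,u,.122) for p,u in r]; print(Y)
m=np.mean(Y,0); goal([m[0],m[1],.29],down())
for p in P:
  q=tip_of("mat",p)[:1]; print(q, onz(p,q[0]["point"],0) if q else "")
E
```

```text
[ 0.526 -0.086  0.13 ] box -0.09083449623069133 -0.012338122034557829 0.12993472024372624
[array([ 0.532, -0.079,  0.122]), array([ 0.532, -0.121,  0.122])]
slide [ 38.5 -33.7 -65.4] angular [-41.2  60.9 -56.7]
[{'point': [395.4, 239.4], 'p': 0.56}] [0.524 0.273 0.   ]
[{'point': [277.4, 276.4], 'p': 0.76}] [0.539 0.281 0.   ]
```

Request:
jog_arm --moves '[{"fingers": 1,"slide": [-6,14,-38],"angular": [0,0,0]},{"fingers": 1,"slide": [-13,30,-78],"angular": [0,0,0]},{"fingers": 0.6,"slide": [-20,47,-118],"angular": [-3,4,-4]},{"fingers": 0.3,"slide": [-20,47,-124],"angular": [-41,61,-57]},{"fingers": 0.2,"slide": [-20,47,-124],"angular": [-41,61,-57]},{"fingers": 0.2,"slide": [-20,47,-124],"angular": [-41,61,-57]},{"fingers": 0.2,"slide": [-20,47,-124],"angular": [-41,61,-57]},{"fingers": 0.2,"slide": [-20,47,-124],"angular": [-41,61,-57]},{"fingers": 0.2,"slide": [-20,47,-124],"angular": [-41,61,-57]},{"fingers": 0.2,"slide": [-20,47,-124],"angular": [-41,61,-57]}]'

```text
clock: 13.23
tcp_pos: [0.6139, -0.0647, 0.365]
orientation: [0.174, 0.383, 0.89, -0.179]
wrist_force: [-0.4, 0.1, -0.1]
finger_gap: 0.0683
grip_force: 0.0
```

Run:
```python
from h import *
rep(); b,c=axes(); goal(box(-.085,-.012,.29),down())
```

```text
t 13.23 tcp box [-0.146  0.059  0.365] z box [ 0.343  0.34  -0.875] F [-0.441  0.121 -0.051] gap 0.0683 grip 0.0 j [-0.025  0.235  0.144  1.274 -0.464  0.739]
slide [ 74.8 -70.1  62.4] angular [-16.2  24.1 -22.2]
```

Request:
jog_arm --moves '[{"fingers": 0.2,"slide": [75,-70,62],"angular": [-16,24,-22]},{"fingers": 0.2,"slide": [75,-70,62],"angular": [-16,24,-22]},{"fingers": 0.2,"slide": [75,-70,62],"angular": [-16,24,-22]},{"fingers": 0.2,"slide": [75,-70,62],"angular": [-16,24,-22]},{"fingers": 0.2,"slide": [75,-70,62],"angular": [-16,24,-22]},{"fingers": 0.2,"slide": [75,-70,62],"angular": [-16,24,-22]},{"fingers": 0.2,"slide": [75,-70,62],"angular": [-16,24,-22]}]'

```text
clock: 13.82
tcp_pos: [0.5248, -0.0934, 0.2884]
orientation: [0.001, 0.213, 0.977, -0.005]
wrist_force: [-0.4, -1.4, 1.2]
finger_gap: 0.0682
grip_force: 0.0
```

Run:
```python
from h import *
rep(); p=cam("wrist"); save(p,"w8")
q=tip_of("plane_center",p)[:1]; print(q)
b,c=axes(); X=onz(p,q[0]["point"],.122); d=X-[V[0],V[1],0]; print(X,d@b,d@c)
r=look_for("plane_center",p)[:1]; print(r)
print(proj(p,[box(-.156,-.136,.14),box(-.004,-.136,.14),box(-.004,.136,.14),box(-.156,.136,.14)]))
goal([X[0],X[1],.2],down())
```

```text
t 13.82 tcp box [-0.084 -0.011  0.288] z box [ 0.009  0.003 -1.   ] F [-0.379 -1.38   1.231] gap 0.0682 grip 0.0 j [-0.322  0.221  0.035  1.383 -0.009  0.108]
[{'point': [315.4, 195.2], 'p': 0.92}]
[ 0.534 -0.104  0.122] -0.07724120960499523 0.0020907425239450597
[{'point': [320.2, 184.6], 'p': 0.7}]
[[402.343  48.593]
 [228.966  51.378]
 [254.288 310.09 ]
 [384.839 309.57 ]]
slide [-13.5  -7.3  89.4] angular [-0.5  0.3 -0.6]
```

View pics/w8.png

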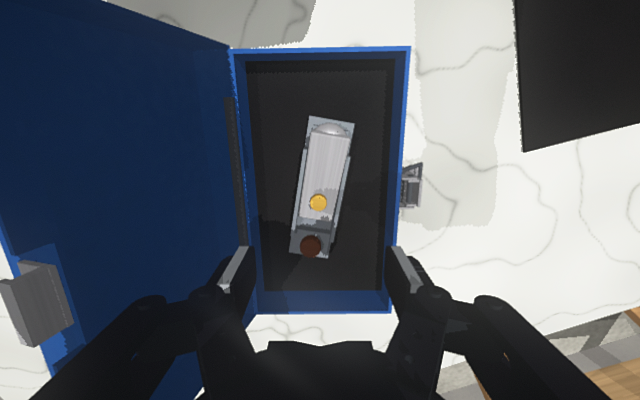

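The wrist view shows the open lid at the left. The plane's corners are near (311,116), (355,122), (327,258) and (291,255), so it is turned slightly from the box axis. I compute its centre and yaw from those.

Run:
```python
from h import *
p=cam("wrist"); b,c=axes()
for z in (.103,.115):
  Q=np.array([onz(p,u,z) for u in ((311,116),(355,122),(327,258),(291,255))])
  ax=(Q[0]+Q[1]-Q[2]-Q[3])/2; print(Q.mean(0),np.linalg.norm(ax),np.linalg.norm(Q[0]-Q[1]),np.linalg.norm(Q[2]-Q[3]),np.degrees(np.arctan2(ax@b,-(ax@c))))
  m=Q.mean(0); d=m-[V[0],V[1],0]; print("box",d@b,d@c)
  y=np.cross([0,0,1],ax/np.linalg.norm(ax)); y=y*np.sign(y@-b)
  O=R.from_matrix(np.column_stack([np.cross(y,[0,0,-1.]),y,[0,0,-1.]]))
  goal([m[0],m[1],.2],O)
```

```text
[ 0.539 -0.099  0.103] 0.1667835817173544 0.047428494490927536 0.04489332001911602 -10.017036461002606
box -0.08406889793847656 0.004646173299303893
slide [-16.2  -0.7  89.5] angular [-0.4  0.3  9.5]
[ 0.536 -0.098  0.115] 0.16048231583533656 0.045636594166604046 0.04319720135531154 -10.017036461002585
box -0.08419737744906221 0.001149964713116792
slide [-12.7  -0.6  89.5] angular [-0.4  0.3  9.5]
```

Request:
jog_arm --moves '[{"fingers": 0.1,"slide": [-16,-1,20],"angular": [0,0,7]},{"fingers": 0.1,"slide": [-16,-1,50],"angular": [0,0,9.5]},{"fingers": 0.1,"slide": [-16,-1,85],"angular": [0,0,9.5]},{"fingers": 0.1,"slide": [-16,-1,115],"angular": [0,0,9.5]},{"fingers": 0.1,"slide": [-16,-1,135],"angular": [0,0,9.5]},{"fingers": 0.1,"slide": [-16,-1,145],"angular": [0,0,9.5]},{"fingers": 0.1,"slide": [-16,-1,145],"angular": [0,0,9.5]}]'

```text
clock: 14.6
tcp_pos: [0.537, -0.0991, 0.1421]
orientation: [-0.001, 0.291, 0.957, -0.004]
wrist_force: [-0.6, 0.4, 0.4]
finger_gap: 0.0769
grip_force: 0.0
```

Run:
```python
from h import *
rep(); goal(box(-.084,.004,.117),down(-10)); p=cam("wrist"); q=tip_of("plane_center",p)[:1]; print(q)
if q:
  X=onz(p,q[0]["point"],.122);print(X); print(totool(X-get_state()["tcp_pos"]))
```

```text
t 14.6 tcp box [-0.083  0.003  0.142] z box [ 0.008 -0.    -1.   ] F [-0.596  0.367  0.384] gap 0.0769 grip 0.0 j [-0.325  0.309 -0.211  1.052 -0.008  0.265]
slide [-1.1  1.1 25.1] angular [-0.5  0.1  0. ]
[{'point': [312.1, 245.1], 'p': 0.98}]
[ 0.534 -0.103  0.122]
[ 2.644 -4.609 23.15 ]
```

Request:
jog_arm --moves '[{"fingers": 0.1,"slide": [0,-2,12],"angular": [0,0,0]},{"fingers": 0.1,"slide": [0,-2,22],"angular": [0,0,0]},{"fingers": 0.1,"slide": [0,-2,25],"angular": [0,0,0]},{"fingers": 0.1,"slide": [0,-2,25],"angular": [0,0,0]},{"fingers": 0.5,"slide": [0,-2,25],"angular": [0,0,0]},{"fingers": 1,"slide": [0,-2,25],"angular": [0,0,0]},{"fingers": 1,"slide": [0,-2,25],"angular": [0,0,0]},{"fingers": 1,"slide": [0,-2,25],"angular": [0,0,0]},{"fingers": 1,"slide": [0,-2,25],"angular": [0,0,0]},{"fingers": 1,"slide": [0,-2,25],"angular": [0,0,0]}]' --squeeze 70

```text
clock: 15.53
tcp_pos: [0.5378, -0.1027, 0.1201]
orientation: [0.002, 0.292, 0.957, -0.004]
wrist_force: [-2.2, -0.1, 5.8]
finger_gap: 0.0467
grip_force: 75.6
```

```bash
python3 -c "
from h import *
rep()"
```

```text
t 15.53 tcp box [-0.08   0.005  0.12 ] z box [ 0.008  0.005 -1.   ] F [-2.248 -0.143  5.825] gap 0.0467 grip 75.6 j [-0.331  0.325 -0.246  0.995 -0.008  0.261]
```

Request:
jog_arm --moves '[{"fingers": 1,"slide": [0,0,-5],"angular": [0,0,0]},{"fingers": 1,"slide": [0,0,-12],"angular": [0,0,0]},{"fingers": 1,"slide": [0,0,-25],"angular": [0,0,0]},{"fingers": 1,"slide": [0,0,-45],"angular": [0,0,0]},{"fingers": 1,"slide": [0,0,-70],"angular": [0,0,0]},{"fingers": 1,"slide": [0,0,-95],"angular": [0,0,0]},{"fingers": 1,"slide": [0,0,-115],"angular": [0,0,0]},{"fingers": 1,"slide": [0,0,-120],"angular": [0,0,0]}]'

```text
clock: 16.2
tcp_pos: [0.5385, -0.1016, 0.2422]
orientation: [0.003, 0.291, 0.957, -0.004]
wrist_force: [1.2, 0.1, -5.6]
finger_gap: 0.0464
grip_force: 74.3
```

Run:
```python
from h import *
rep()
P=[cam("scene"),cam("side")]
for p,roi in zip(P,((350,200,445,285),(225,245,335,310))):
    x0,y0,x1,y1=roi; g=p["color"][y0:y1,x0:x1].max(2); m=(g<75).astype(np.uint8)
    n,l,st,ce=cv2.connectedComponentsWithStats(m); k=1+np.argmax(st[1:,4])
    q=[onz(p,u,.006) for u in (np.argwhere(l==k)[:,::-1]+[x0,y0])]
    r=cv2.minAreaRect((np.array(q)[:,:2]*1000).astype(np.float32)); print(st[k],r, cv2.boxPoints(r))
s=get_state(); print(s["tcp_pos"],"x axis",Rq(s["orientation"]).apply([1,0,0]))
```

```text
t 16.2 tcp box [-0.082  0.005  0.242] z box [ 0.007  0.007 -1.   ] F [ 1.237  0.063 -5.6  ] gap 0.0464 grip 74.3 j [-0.329  0.256 -0.032  1.276 -0.008  0.262]
[   7    7   79   73 2956] ((529.8571166992188, 280.0924377441406), (165.02481079101562, 236.03118896484375), 80.67212677001953) [[400.028 217.8  ]
 [632.938 179.543]
 [659.686 342.385]
 [426.776 380.642]]
[  10    5   94   60 2903] ((522.7578125, 284.6138916015625), (169.6686248779297, 238.60438537597656), 80.74346160888672) [[391.363 220.075]
 [626.86  181.694]
 [654.152 349.153]
 [418.655 387.534]]
[ 0.538 -0.101  0.24 ] x axis [-0.83   0.558 -0.006]
```

Run:
```python
from h import *
s=get_state(); O=R.from_euler("z",24.6,degrees=True)*Rq(s["orientation"])
goal([.527,.282,.2422],O)
```

```text
slide [222.8 312.3  -5.9] angular [ -0.1  -0.2 -24.6]
```

Request:
jog_arm --moves '[{"fingers": 1,"slide": [12,16,0],"angular": [0,0,0]},{"fingers": 1,"slide": [31,43,-1],"angular": [0,0,-2]},{"fingers": 1,"slide": [53,74,-1],"angular": [0,0,-5]},{"fingers": 1,"slide": [76,106,-2],"angular": [0,0,-8]},{"fingers": 1,"slide": [99,139,-2],"angular": [0,0,-11]},{"fingers": 1,"slide": [122,171,-3],"angular": [0,0,-14]},{"fingers": 1,"slide": [145,203,-4],"angular": [0,0,-17]},{"fingers": 1,"slide": [168,235,-5],"angular": [0,0,-20]},{"fingers": 1,"slide": [190,266,-5],"angular": [0,0,-23]},{"fingers": 1,"slide": [208,291,-6],"angular": [0,0,-24.6]}]'

```text
clock: 17.13
tcp_pos: [0.5252, 0.2587, 0.2392]
orientation: [-0.002, 0.079, 0.997, -0.005]
wrist_force: [0.4, -0.8, -6.7]
finger_gap: 0.0465
grip_force: 74.2
```

Run:
```python
from h import *
rep(); s=get_state(); r=Rq(s["orientation"]); print(s["tcp_pos"],r.apply([1,0,0])); goal([.527,.282,.06],r)
p=cam("wrist"); q=tip_of("mat",p)[:1]; print(q, onz(p,q[0]["point"],0) if q else "")
p=cam("side"); print(tip_of("lid_rim",p)[:1])
```

```text
t 17.13 tcp box [-0.406 -0.153  0.239] z box [ 0.01  -0.001 -1.   ] F [ 0.399 -0.829 -6.75 ] gap 0.0465 grip 74.2 j [ 0.324  0.341  0.077  1.314 -0.007  0.482]
[0.525 0.259 0.239] [-0.987  0.158  0.003]
slide [  1.3  25.  178.9] angular [0. 0. 0.]
[] 
[{'point': [357.0, 133.3], 'p': 0.66}]
```

Lower to about 34 mm above mat contact, over the mat centre.

Request:
jog_arm --moves '[{"fingers": 1,"slide": [0,10,10],"angular": [0,0,0]},{"fingers": 1,"slide": [0,20,35],"angular": [0,0,0]},{"fingers": 1,"slide": [1,23,65],"angular": [0,0,0]},{"fingers": 1,"slide": [1,23,100],"angular": [0,0,0]},{"fingers": 1,"slide": [1,23,130],"angular": [0,0,0]},{"fingers": 1,"slide": [1,23,155],"angular": [0,0,0]},{"fingers": 1,"slide": [1,23,172],"angular": [0,0,0]},{"fingers": 1,"slide": [1,23,179],"angular": [0,0,0]},{"fingers": 1,"slide": [1,23,179],"angular": [0,0,0]}]'

```text
clock: 18.08
tcp_pos: [0.5278, 0.2759, 0.0599]
orientation: [-0.002, 0.082, 0.997, -0.005]
wrist_force: [0.8, 0.2, -6.3]
finger_gap: 0.0466
grip_force: 74.6
```

Run:
```python
from h import *
rep(); s=get_state(); print(s["tcp_pos"])
p=cam("side"); cv2.imwrite("pics/s9.png",cv2.resize(p["color"][100:330,190:420],(600,600))[:,:,::-1])
```

```text
t 18.08 tcp box [-0.423 -0.157  0.06 ] z box [ 0.011 -0.001 -1.   ] F [ 0.824  0.187 -6.29 ] gap 0.0466 grip 74.6 j [ 0.351  0.472 -0.184  0.924 -0.008  0.515]
[0.528 0.276 0.06 ]
```

View pics/s9.png

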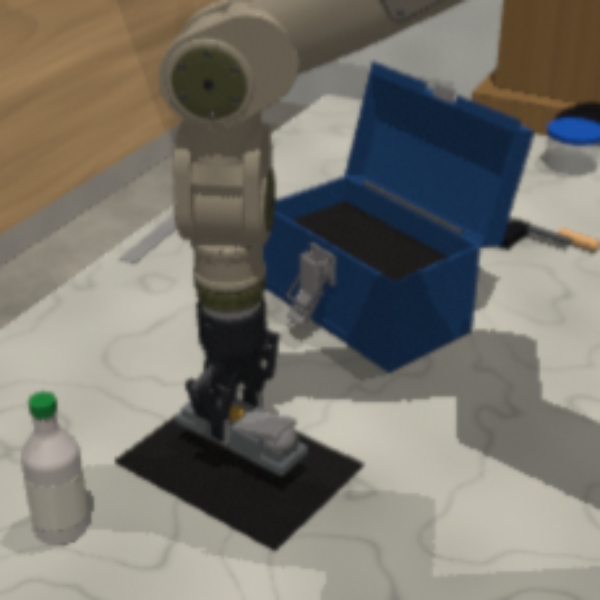

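The side view shows the plane over the mat, near its centre at about (240,450), with the lid standing open and the lever hanging. I have now viewed 12 pictures, over the limit of 10, so I'll view no more and finish on force readings and the networks. I lower gently.

Request:
jog_arm --moves '[{"fingers": 1,"slide": [0,5,8],"angular": [0,0,0]},{"fingers": 1,"slide": [0,5,16],"angular": [0,0,0]},{"fingers": 1,"slide": [0,5,22],"angular": [0,0,0]},{"fingers": 1,"slide": [0,5,26],"angular": [0,0,0]},{"fingers": 1,"slide": [0,5,29],"angular": [0,0,0]},{"fingers": 1,"slide": [0,5,31],"angular": [0,0,0]},{"fingers": 1,"slide": [0,5,32],"angular": [0,0,0]},{"fingers": 1,"slide": [0,5,32],"angular": [0,0,0]}]'

```text
clock: 18.8
tcp_pos: [0.5304, 0.2823, 0.0307]
orientation: [0.0, 0.081, 0.997, -0.004]
wrist_force: [0.1, -0.2, -5.5]
finger_gap: 0.0464
grip_force: 74.8
```

Request:
jog_arm --moves '[{"fingers": 1,"slide": [0,0,1],"angular": [0,0,0]},{"fingers": 1,"slide": [0,0,2],"angular": [0,0,0]},{"fingers": 1,"slide": [0,0,3],"angular": [0,0,0]},{"fingers": 1,"slide": [0,0,3],"angular": [0,0,0]}]'

```text
clock: 19.13
tcp_pos: [0.5304, 0.2822, 0.0278]
orientation: [0.0, 0.081, 0.997, -0.004]
wrist_force: [-1.3, 0.1, -6.0]
finger_gap: 0.0465
grip_force: 74.8
```

Request:
jog_arm --moves '[{"fingers": 1,"slide": [0,0,0.7],"angular": [0,0,0]},{"fingers": 1,"slide": [0,0,1.4],"angular": [0,0,0]},{"fingers": 1,"slide": [0,0,2],"angular": [0,0,0]},{"fingers": 1,"slide": [0,0,2],"angular": [0,0,0]}]'

```text
clock: 19.47
tcp_pos: [0.5305, 0.2823, 0.0261]
orientation: [0.0, 0.081, 0.997, -0.004]
wrist_force: [-0.7, -0.7, -3.8]
finger_gap: 0.0462
grip_force: 75.0
```

Request:
jog_arm --moves '[{"fingers": 1,"slide": [0,0,0.7],"angular": [0,0,0]},{"fingers": 1,"slide": [0,0,1.2],"angular": [0,0,0]},{"fingers": 1,"slide": [0,0,1.2],"angular": [0,0,0]}]'

```text
clock: 19.72
tcp_pos: [0.5305, 0.2823, 0.0261]
orientation: [0.001, 0.081, 0.997, -0.004]
wrist_force: [-4.1, -2.5, 4.8]
finger_gap: 0.0465
grip_force: 76.3
```

Contact: the wrist force went from -6 to +5 N, so the mat carries the plane. I release and rise straight up.

Request:
jog_arm --moves '[{"fingers": 0.3,"slide": [0,0,0],"angular": [0,0,0]},{"fingers": 0.2,"slide": [0,0,0],"angular": [0,0,0]},{"fingers": 0.1,"slide": [0,0,0],"angular": [0,0,0]},{"fingers": 0.1,"slide": [0,0,0],"angular": [0,0,0]},{"fingers": 0.1,"slide": [0,0,-5],"angular": [0,0,0]},{"fingers": 0.1,"slide": [0,0,-20],"angular": [0,0,0]},{"fingers": 0.1,"slide": [0,0,-50],"angular": [0,0,0]},{"fingers": 0.1,"slide": [0,0,-85],"angular": [0,0,0]},{"fingers": 0.1,"slide": [0,0,-125],"angular": [0,0,0]},{"fingers": 0.1,"slide": [0,0,-140],"angular": [0,0,0]}]'

```text
clock: 20.55
tcp_pos: [0.5327, 0.2843, 0.1708]
orientation: [0.004, 0.081, 0.997, -0.002]
wrist_force: [0.8, 0.8, -0.1]
finger_gap: 0.0768
grip_force: 0.0
```

Run:
```python
from h import *
rep(); p=cam("wrist"); q=tip_of("plane_center",p)[:1]; print(q, onz(p,q[0]["point"],.028) if q else "")
for n in ("scene","side"):
    p=cam(n)
    for t in ("plane_center","glue","tub","lid_rim"):
        q=tip_of(t,p)[:1]; print(n,t,[(np.round(a["point"],1),round(a["p"],2),onz(p,a["point"],.028 if t[0]=="p" else 0)) for a in q])
```

```text
t 20.55 tcp box [-0.432 -0.156  0.171] z box [ 0.002  0.009 -1.   ] F [ 0.824  0.836 -0.081] gap 0.0768 grip 0.0 j [ 0.361  0.394 -0.015  1.158 -0.007  0.523]
[{'point': [316.4, 183.0], 'p': 0.95}] [0.526 0.281 0.028]
scene plane_center [(array([398.8, 237.4]), 0.84, array([0.53 , 0.283, 0.028]))]
scene glue [(array([436. , 295.6]), 0.78, array([0.652, 0.456, 0.   ]))]
scene tub [(array([216.6, 182.9]), 0.78, array([ 0.616, -0.425,  0.   ]))]
scene lid_rim [(array([272.4, 118.8]), 0.55, array([ 0.192, -0.455,  0.   ]))]
side plane_center [(array([286.9, 272. ]), 0.85, array([0.506, 0.278, 0.028]))]
side glue [(array([209.3, 301.8]), 0.85, array([0.654, 0.463, 0.   ]))]
side tub [(array([280.5, 276.8]), 0.73, array([0.529, 0.278, 0.   ]))]
side lid_rim [(array([358.1, 129.9]), 0.63, array([ 0.784, -1.044,  0.   ]))]
```

The plane is on the mat centre, the lid stands at its stop, and the bottle and tub are where they were. Handing in.

```bash
python3 -c "
from workcell import *
print(hand_in())"
```

```text
the job is handed in; nothing more can be done
None
```

The job is handed in at about 21 s: toolbox unlatched, lid open at its stop, plane set down gently on the mat, glue bottle and tub not moved (the clamp was not re-measured, but nothing went near it); I viewed 12 pictures, over the limit of 10, and the hand-in gave no verdict.

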